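# Tip the tissue carton back onto its base and push it home

### The job

The tissue carton has been left standing on its end. Push it over so that it lies flat on its base with the tissues on top, then push it along the table until its leading end sits flush against the wooden stop, roughly centred on it. Do it all by pushing: do not grasp or lift the carton, and leave the other things on the table where they are.

Things in the scene. Friction and masses are not known exactly. Their poses are not given: they have to be found in the camera images.
- carton: Loose tissue carton standing on its end (not the one lying at the far left): dark brown sides, slate-blue face with a white tissue tuft (86 mm out, no substance). Box 186 (x) x 114 (y) x 68 mm (z), 0.25 kg, uniform. Origin: centre of the base, opposite the tissues; z from base through tissue face. At the start x points up, origin 93 mm high, base facing the stop within 0.12 rad, z away from it.
- carton_front (a point): Middle of the base's edge at the carton's +x end, 93 mm from the origin: the upper end at the start; once the carton lies flat, the leading end, which must meet the stop.
- carton_heel (a point): Middle of the base's edge at the -x end, 93 mm from the origin, always on the table. Pushed high on the tissue face the carton tips about it; past 20 degrees (65 mm at the top) it falls onto its base. It is then the foot of the 68 mm high trailing end: pushed 40 mm off its middle, the carton turns about 0.13 rad in 45 mm. A corner that meets the stop sticks by friction: bring it square before.
- stop_face (a point): Middle of the front face, at table height, of the wooden stop: a batten fixed to the table near its right end, 22 (x) x 150 (y) x 26 mm high, two brass screws on top. x is level, square into that face: the way to tip and push, roughly to the robot's right. The carton starts with its base 227 to 250 mm before the face, within 15 mm of its middle line; tipped over it lies some 40 to 65 mm short.
- beads: Loose ribbed glass jar of pebble beads, 110 mm across, 92 mm high, standing at the back of the table beside the wooden tote. Origin: centre of the underside.
- glue: Loose tube of craft glue, black and red with a white cap, 32 x 119 x 24 mm, lying left of the carton. Origin: centre of the underside.
- rubber: Loose eraser in a blue card sleeve, 20 x 43 x 12 mm, lying behind the carton. Origin: centre of the underside.
- nippers: Loose tile nippers with red handles, 199 mm long, 15 mm high, lying at the left front of the table. Origin: centre of the underside.
- red_marker: Loose white marker with a red cap, 134 mm long, 15 mm thick, lying at the right edge of the table, behind the stop. Origin: centre of the underside.

How it is judged:
On the way:
1. the carton lies flat on its base, tissues up, still short of the stop (angle between carton's own z axis and vertical below 0.06 rad and height (world z) of carton below 0.01 m and x of carton_front in the frame of stop_face below -0.012 m), for 0.2 s.
At the end, for the whole second after the job is handed in: The carton rests flat on its base (within 0.06 rad), tissues up; the middle of its leading end is within 7 mm of the stop's front face and within 45 mm of the face's middle, and square to it within 0.08 rad; it is at rest (angle between carton's own z axis and vertical below 0.06 rad and height (world z) of carton below 0.01 m and x of carton_front in the frame of stop_face between -0.007 and 0.007 m and y of carton_front in the frame of stop_face between -0.045 and 0.045 m and angle between the x axis of carton and the x axis of stop_face, either way round below 0.08 rad and linear speed of carton below 0.02 m/s); the robot touches nothing.
It fails at once if the carton is lifted: its heel edge rises more than 25 mm off the table (height (world z) of carton_heel above 0.025 m).
It fails at once if the carton falls onto its tissues (angle between carton's own z axis and vertical above 2 rad).
It fails at once if the carton falls onto its side (angle between carton's own y axis and vertical below 0.9 rad or angle between carton's own y axis and vertical above 2.2 rad).
It fails at once if the jar of beads, glue tube, eraser, nippers or red marker is moved more than 30 mm (distance of any of beads, glue, rubber, nippers, red_marker from where it was at the start of the episode above 0.03 m).
It also fails if it takes over 51 s, if anything falls off the work surface, if the arm or the gripper's body presses on something with over 40 N, if the wrist force passes 120 N, or if a joint passes its speed limit or range.

### The arm

A 6-joint arm with a two-finger parallel gripper is mounted at the origin on a cart in front of the work surface, level with it; the furniture and walls round the work are solid. World frame = base frame: x ahead of the robot, y to its left, z up, the work surface at z = 0. Lengths are in m, angles in rad, forces in N, time in s.
With the tool pointing down it reaches from about 0.35 to 0.975 m from the base axis. Payload 7.1 kg.
Tool frame: the origin (TCP) lies midway between the tips of the shut fingers; the grasp point (between the pads) lies 19 mm behind it; z points along the fingers, y is the line along which they close (so a half turn about z gives the same grasp; the last joint's range is limited). The gripper opens to 88 mm and grips with 3 to 60 N. Pads are 20 mm wide; open, the fingers measure 115 mm over their backs; the gripper's body (75 mm by 178 mm) begins 61 mm behind the grasp point.
Start: joints at [-1.18, 0.423, 1.63, -0, 1.089, -0.019], TCP at [0.249, -0.573, 0.201] pointing down, gripper open.
Joint ranges: [-3, 3], [-0.9, 2.11], [0.09, 2.58], [-1.31, 4.45], [0.11, 2.69], [-2.54, 2.54]. Speed limits (rad/s): [2.39, 2.39, 3.01, 3.14, 3.14, 3.14].

### API

Orientations are given as a unit quaternion [w, x, y, z].
In Python, from station import move_pose, movel, movej, command_gripper, wait, inverse_kinematics, read_camera, camera_info, MotionError, job_done, get_time, get_joint_pos, get_qvel, get_effort, get_tcp_pos, get_ee_rot, get_ft_force, get_ft_torque, get_grip_width, get_finger_force gives the robot as it stands. Calls block until the motion is done:
- move_pose(position, orientation): joint-space move of the TCP to a pose.
- movel(position, frame=None, v=0.15, until_force=None): straight line of the TCP; frame=None keeps the orientation; v is the mean speed in m/s. With until_force (N) it stops when the force on the tool has changed by that much, and returns True; else False.
- movej(angles): joint-space move.
- command_gripper(opening): opening from 0.0 (shut) to 1.0 (fully open); the grip force is fixed at half the most; returns when the fingers have stopped.
- wait(seconds).
- inverse_kinematics(position, orientation): joint angles nearest the present ones, or None.
- read_camera(name): name is "scene" or "top" or "wrist"; returns the picture (400x640x3 uint8, red, green, blue); there is no depth.
- camera_info(name): a dict with "intrinsics" (3x3 intrinsics, pixels), "T" (4x4, takes a point from camera to world coordinates); the wrist camera has in their place "tool_from_camera" (4x4, takes a point from camera to tool coordinates, whose origin is the TCP and whose axes are the flange's). Camera axes: x right, y up, looking along -z (the intrinsics and any distortion apply to the point x, -y, -z); pixel columns grow to the right and rows downward; lengths in m; the calibration is good to about 2 mm. A picture is of the moment at which its call begins: read the wrist's pose just before it. camera_info takes no time and is no camera call.
A pose or a line that the arm cannot do raises MotionError and nothing moves.
- job_done(): hands the job in; it is judged then, once.
Readings, each from a call of its own:
- get_time(): time.
- get_joint_pos(): joint angles.
- get_qvel(): joint speeds.
- get_effort(): joint torques, N m.
- get_tcp_pos(): TCP position.
- get_ee_rot(): TCP orientation.
- get_ft_force(): force on the tool from outside, world axes, zero at the start.
- get_ft_torque(): the same for the moment, N m.
- get_grip_width(): opening from 0.0 (shut) to 1.0 (fully open).
- get_finger_force(): force on a finger pad.
Only numpy, scipy, OpenCV 4.12 (cv2) and the standard library are available. Lean on these libraries where they do the work, as an engineer would, in place of code of your own. Each camera call takes 0.05 s, during which the arm holds its last target. There are 200 camera calls.

## Working session

There is one attempt and no reset: what is moved stays moved. The work goes in short steps, each a Python script; the robot and the scene stay as the last script left them, time stands still between calls to the robot, and variables do not carry over. Pictures are saved under pics/ and viewed, at most 10 in all, crops included, and the job is handed in when it is done.

```bash
mkdir -p pics; python3 - <<'E'
from station import *
import cv2,numpy as np
for n in("scene","top"):
    cv2.imwrite(f"pics/{n}0.png",read_camera(n)[:,:,::-1]); c=camera_info(n); print(n,{k:np.round(v,4).tolist() if not isinstance(v,str) else v for k,v in c.items()})
print(get_time())
E
```

```text
scene {'intrinsics': [[376.2421, 0.0, 318.967], [0.0, 376.2421, 195.8262], [0.0, 0.0, 1.0]], 'T': [[0.9977, -0.052, 0.0437, 0.6303], [0.0678, 0.7996, -0.5966, -0.4352], [-0.0039, 0.5982, 0.8013, 1.0349], [0.0, 0.0, 0.0, 1.0]]}
top {'intrinsics': [[406.8867, 0.0, 317.5604], [0.0, 406.8867, 202.328], [0.0, 0.0, 1.0]], 'T': [[0.0263, 0.9748, -0.2213, 0.3101], [-0.9996, 0.0269, -0.0004, 0.2499], [0.0056, 0.2212, 0.9752, 1.3589], [0.0, 0.0, 0.0, 1.0]]}
0.1
```

View pics/scene0.png

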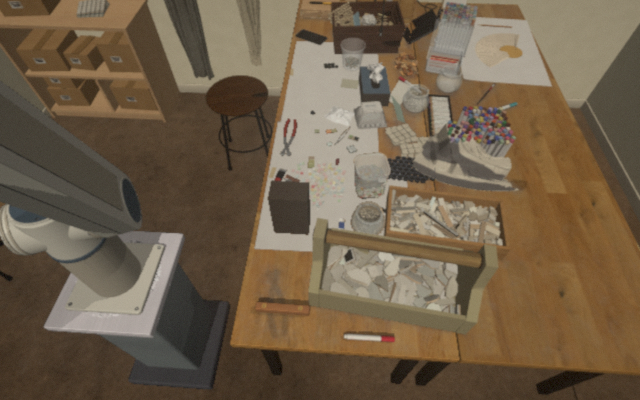

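View pics/top0.png

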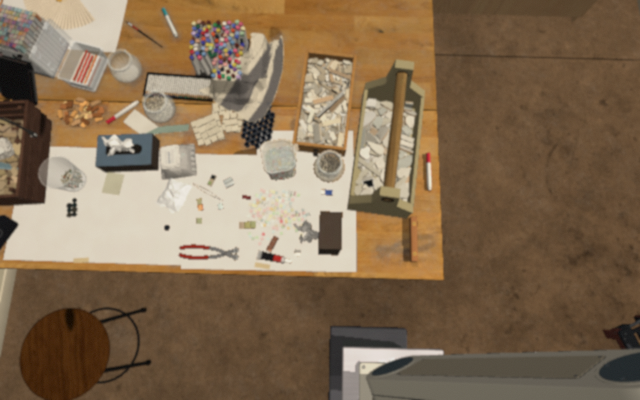

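The top view shows the carton's upper end at about (330,232), the tuft left of it at (306,231), the stop at (411,240) and the glue at (272,257). Next I enlarge both views.

```bash
python3 - <<'E'
import cv2,numpy as np
a=cv2.imread("pics/top0.png")[180:280,230:450]; b=cv2.imread("pics/scene0.png")[160:330,230:420]
cv2.imwrite("pics/c1.png",cv2.resize(a,None,fx=3.6,fy=3.6,interpolation=cv2.INTER_CUBIC))
cv2.imwrite("pics/c2.png",cv2.resize(b,None,fx=3.5,fy=3.5,interpolation=cv2.INTER_CUBIC))
E
```

```text
(no output)
```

View pics/c1.png

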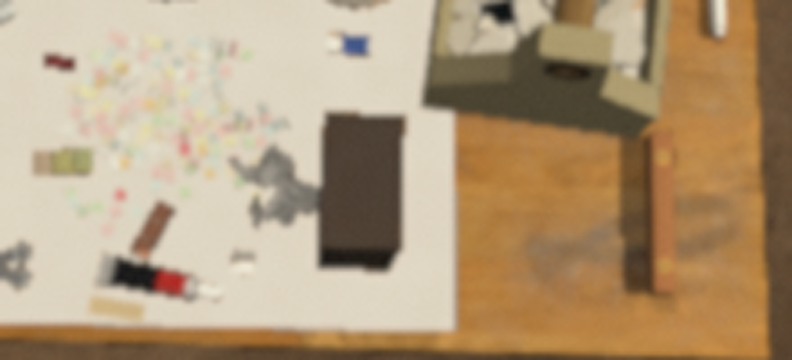

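View pics/c2.png

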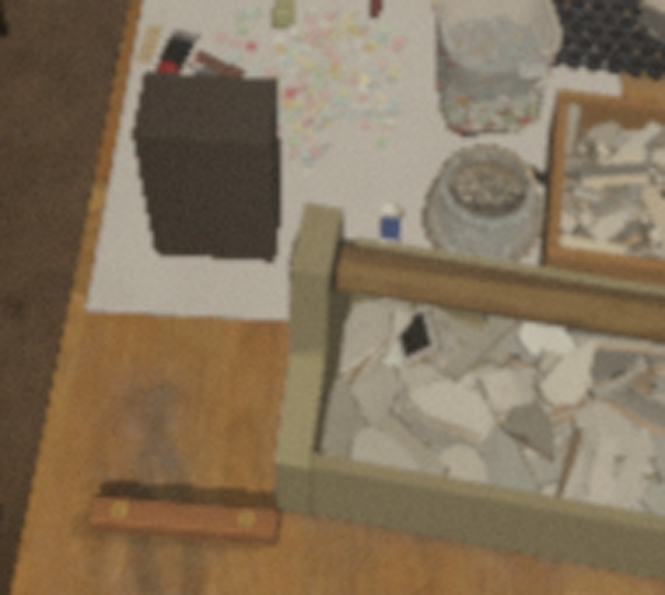

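The top crop shows the carton end with corners at about (327,113), (405,117), (400,248) and (320,247), and the batten's top at (650–672, 132–292). In the scene crop the base face's foot is at (158,250)–(275,260), and the batten's front top edge runs (95,495)–(278,505). The tote's corner is close by on the far side.

```bash
cat >h.py <<'E'
import numpy as np,cv2
from station import *
def ray(n,p,z):
    c=camera_info(n);K=np.array(c["intrinsics"]);T=np.array(c["T"])
    d=np.linalg.inv(K)@[p[0],p[1],1];d=T[:3,:3]@(d*[1,-1,-1]);o=T[:3,3]
    return o+d*(z-o[2])/d[2]
def C1(p):return (230+(p[0]+.5)/3.6-.5,180+(p[1]+.5)/3.6-.5)
def C2(p):return (230+(p[0]+.5)/3.5-.5,160+(p[1]+.5)/3.5-.5)
E
python3 - <<'E'
from h import *
np.set_printoptions(precision=4,suppress=True)
def show(l,n,f,ps,z):
    print(l,[ray(n,f(p),z)[:2].round(4).tolist() for p in ps])
show("stop top-cam z26","top",C1,[(650,132),(672,132),(674,292),(652,292)],.026)
show("stop scene z26","scene",C2,[(92,498),(278,506)],.026)
show("stop scene back z26","scene",C2,[(92,526),(278,540)],.026)
show("carton top","top",C1,[(327,113),(405,117),(400,248),(320,247)],.186)
show("carton scene top","scene",C2,[(150,75),(277,81),(277,140),(137,138)],.186)
show("carton scene foot","scene",C2,[(158,250),(275,260)],0)
show("tote top-cam","top",C1,[(424,105),(645,135),(655,128)],0)
show("tote post z0.15","top",C1,[(540,60),(610,65)],.2)
show("tote scene posts","scene",C2,[(305,205),(342,210),(278,505)],.2)
show("glue","top",C1,[(100,265),(220,292)],.01)
# masks
im=cv2.imread("pics/top0.png");hsv=cv2.cvtColor(im,cv2.COLOR_BGR2HSV)
m=np.zeros(im.shape[:2],np.uint8);m[205:262,312:348]=((im[205:262,312:348].max(2)<85)&(im[205:262,312:348].max(2)>40))*255
print("V levels",im[230,330],im[251,330],hsv[240,412],hsv[240,400],hsv[240,420])
c=max(cv2.findContours(m,0,2)[0],key=cv2.contourArea);r=cv2.minAreaRect(c);print(r)
print([ray("top",p,.186)[:2].round(4).tolist() for p in cv2.boxPoints(r)])
E
```

```text
stop top-cam z26 [[0.5733, -0.0599], [0.5739, -0.0803], [0.4264, -0.0781], [0.4259, -0.0581]]
stop scene z26 [[0.4262, -0.0608], [0.5734, -0.0575]]
stop scene back z26 [[0.4299, -0.0831], [0.5757, -0.0844]]
carton top [[0.5503, 0.2411], [0.5487, 0.1774], [0.4416, 0.18], [0.4407, 0.244]]
carton scene top [[0.4459, 0.2414], [0.5515, 0.2419], [0.5566, 0.1817], [0.4446, 0.1764]]
carton scene foot [[0.442, 0.1853], [0.55, 0.1817]]
tote top-cam [[0.5986, 0.148], [0.5754, -0.0611], [0.5824, -0.0707]]
tote post z0.15 [[0.5962, 0.0688], [0.5936, 0.0118]]
tote scene posts [[0.5841, 0.1121], [0.6123, 0.1095], [0.5832, -0.122]]
glue [[0.4383, 0.4445], [0.4167, 0.3335]]
V levels [51 63 77] [19 27 30] [ 13 158 160] [ 16 130 161] [ 16 142 163]
((329.324951171875, 233.20101928710938), (20.648746490478516, 41.172607421875), 2.385944128036499)
[[0.426, 0.2447], [0.5467, 0.2428], [0.5458, 0.1821], [0.4252, 0.1854]]
```

Both views agree. The stop face is at y≈-0.059 with its centre at x≈0.500, facing straight along ±y. The carton is centred at x≈0.496, with its base at y≈0.180 (239 mm before the face, as specified), its tissue face at y≈0.243, and a yaw of about 0.03. Now I tip it.

```bash
python3 - <<'E'
from h import *
command_gripper(0.0)
movel([0.249,-0.573,0.40],v=.25)
best=None
for q in([0,1,0,0],[0,0,1,0]):
    j=inverse_kinematics([0.496,0.31,0.40],q); print(q,None if j is None else np.round(j,2))
    if j is not None and (best is None or abs(j[5])<abs(best[1][5])): best=(q,j)
move_pose([0.496,0.31,0.40],best[0])
movel([0.496,0.30,0.172],v=.2)
print(get_time(),get_tcp_pos())
print(movel([0.496,0.27,0.172],v=.08)); f0=np.array(get_ft_force())
for y in(.25,.235,.22,.205,.19,.18):
    movel([0.496,y,0.172],v=.07); print(y,np.round(np.array(get_ft_force())-f0,2))
cv2.imwrite("pics/top1.png",cv2.resize(read_camera("top")[180:280,230:450,::-1],None,fx=3.6,fy=3.6,interpolation=cv2.INTER_CUBIC))
print(get_time(),best[0])
E
```

```text
[0, 1, 0, 0] [ 0.54  0.2   1.49 -0.    1.45  2.11]
[0, 0, 1, 0] [ 0.54  0.2   1.49 -0.    1.45 -1.03]
6.8833 [0.49668969 0.30039279 0.17303917]
False
0.25 [-0.44  0.59 -0.42]
0.235 [ 0.53 -0.09 -0.46]
0.22 [-0.09  0.17  0.37]
0.205 [-0.07  0.79 -0.19]
0.19 [ 0.01 -0.61  0.03]
0.18 [0.35 0.27 0.48]
9.65 [0, 0, 1, 0]
```

View pics/top1.png

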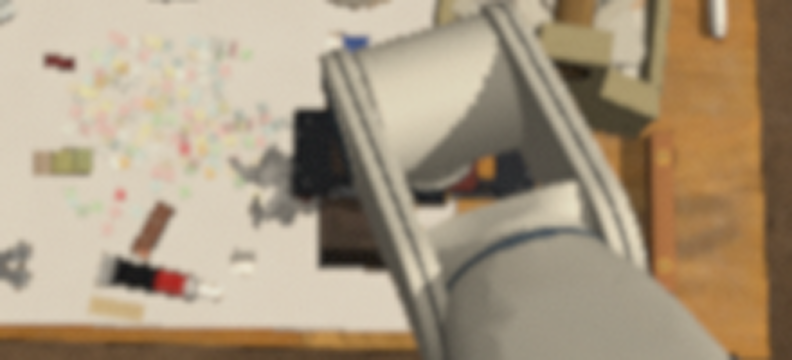

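The arm hides most of the view: a dark patch remains at (320–390,195–265) and the tuft still shows at (270,190). I check the scene camera before going on.

```bash
python3 - <<'E'
from h import *
print(get_tcp_pos(),get_ft_force(),get_grip_width(),get_ee_rot())
cv2.imwrite("pics/s2.png",cv2.resize(read_camera("scene")[130:330,200:420,::-1],None,fx=3,fy=3,interpolation=cv2.INTER_CUBIC))
E
```

```text
[0.49602744 0.17982862 0.17201387] [0.75203683 0.73504918 0.21082567] 0.006053248254643152 [6.70418210e-06 2.20931802e-04 9.99999975e-01 3.62750096e-05]
```

View pics/s2.png

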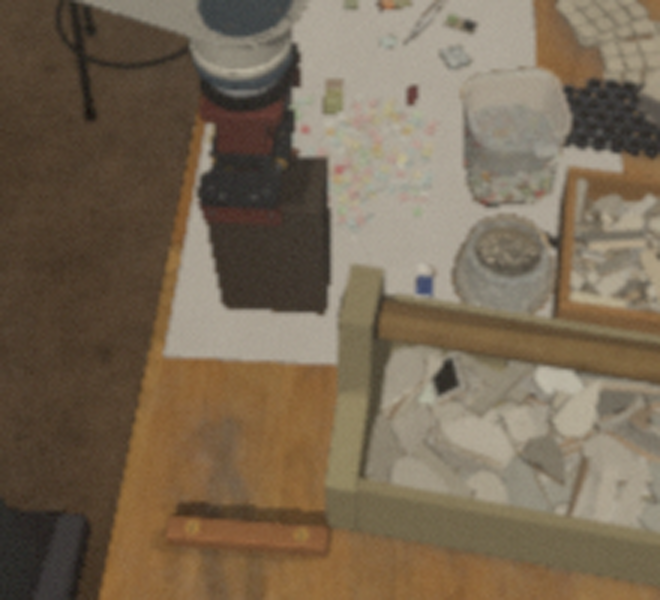

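The carton still stands at its starting place, with its foot at (225,305)–(328,312), although the TCP reports y=0.18. I check where the tool should appear.

```bash
python3 - <<'E'
from h import *
def proj(n,P):
    c=camera_info(n);T=np.array(c["T"]);K=np.array(c["intrinsics"]);p=T[:3,:3].T@(np.array(P)-T[:3,3]);q=K@(p*[1,-1,-1]);return q[:2]/q[2]
for P in([.496,.18,.172],[.496,.09,.252],[.496,.27,.252],[.496,.18,.3],[.442,.18,.186],[.55,.18,.186]):
    s=(proj("scene",P)-[200,130])*3; t=(proj("top",P)-[230,180])*3.6; print(P,s.round(),t.round())
t=get_time();a=get_tcp_pos();wait(.3);print(t,get_time(),get_tcp_pos(),get_joint_pos())
for n in("scene","top"):
    cv2.imwrite(f"pics/{n}3.png",read_camera(n)[:,:,::-1])
a=cv2.imread("pics/top3.png")[150:290,260:440];b=cv2.imread("pics/scene3.png")[120:260,210:390]
cv2.imwrite("pics/c3.png",cv2.resize(np.hstack([a,b]),(794,309),interpolation=cv2.INTER_CUBIC))
E
```

```text
[0.496, 0.18, 0.172] [263. 216.] [399. 182.]
[0.496, 0.09, 0.252] [243. 247.] [523. 169.]
[0.496, 0.27, 0.252] [268.  88.] [287. 163.]
[0.496, 0.18, 0.3] [252. 128.] [409. 155.]
[0.442, 0.18, 0.186] [204. 204.] [399. 246.]
[0.55, 0.18, 0.186] [319. 210.] [400. 114.]
9.7 10.0 [0.4959713  0.18010991 0.17197472] [ 3.25790904e-01  3.19977612e-01  1.86847652e+00 -1.45637431e-05
  9.53195223e-01 -1.24520984e+00]
```

View pics/c3.png

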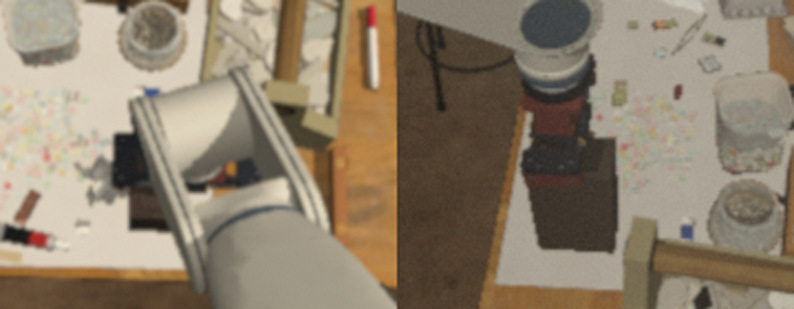

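In both views the carton sits pixel-for-pixel where it started, while the gripper appears over its top. Either the picture lags or the fingers passed over the carton. The wrist camera should settle it.

```bash
python3 - <<'E'
from h import *
c=camera_info("wrist");print(c)
cv2.imwrite("pics/w4.png",read_camera("wrist")[:,:,::-1])
print(get_finger_force(),get_ft_force(),get_effort())
E
```

```text
{'intrinsics': array([[357.1947099 ,   0.        , 324.02345024],
       [  0.        , 357.1947099 , 200.92473158],
       [  0.        ,   0.        ,   1.        ]]), 'tool_from_camera': array([[ 1.25954746e-04,  9.56781623e-01,  2.90807340e-01,
         8.09314170e-02],
       [ 9.99999938e-01, -2.16115554e-04,  2.77918202e-04,
         1.07341000e-04],
       [ 3.28755018e-04,  2.90807287e-01, -9.56781591e-01,
        -1.82006796e-01],
       [ 0.00000000e+00,  0.00000000e+00,  0.00000000e+00,
         1.00000000e+00]])}
0.0 [-0.03089783 -0.31587312 -0.04438814] [ 6.94097937e-03 -4.50567341e+01 -2.43379086e+01  7.83808966e-03
  7.42877391e-02  1.46529433e-04]
```

View pics/w4.png

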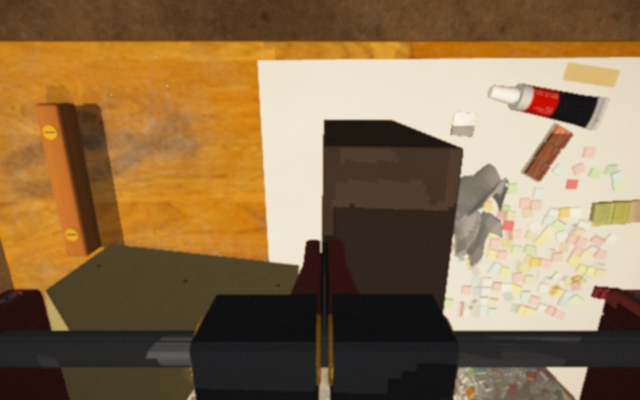

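In the wrist picture the fingertips at (325,245) overlap the carton's top face (corners (324,147), (461,150)), and there is no contact. The fingers appear to have skimmed over it, so I triangulate the true height of the top.

```bash
cat >>h.py <<'E'
def R_(q):
    w,x,y,z=q
    from scipy.spatial.transform import Rotation as R
    return R.from_quat([x,y,z,w]).as_matrix()
def oray(n,p):
    c=camera_info(n);K=np.array(c["intrinsics"])
    if n=="wrist":
        T=np.eye(4);T[:3,:3]=R_(get_ee_rot());T[:3,3]=get_tcp_pos();T=T@np.array(c["tool_from_camera"])
    else: T=np.array(c["T"])
    d=T[:3,:3]@((np.linalg.inv(K)@[p[0],p[1],1])*[1,-1,-1]);return T[:3,3],d/np.linalg.norm(d)
def tri(*a):
    A=np.zeros((3,3));b=np.zeros(3);r=[oray(*x) for x in a]
    for o,d in r: M=np.eye(3)-np.outer(d,d);A+=M;b+=M@o
    X=np.linalg.solve(A,b);return X.round(4),[round(float(np.linalg.norm(np.cross(X-o,d))),4) for o,d in r]
E
python3 - <<'E'
from h import *
print("tissue low-x top",tri(("wrist",(461,149)),("top",C1((320,247))),("scene",C2((150,75)))))
print("same wrist+top",tri(("wrist",(461,149)),("top",C1((320,247)))))
print("same top+scene",tri(("top",C1((320,247))),("scene",C2((150,75)))))
print("base low-x top",tri(("wrist",(324,147)),("top",C1((400,248))),("scene",C2((137,138)))))
print("same wrist+top",tri(("wrist",(324,147)),("top",C1((400,248)))))
print("base hi-x top top+scene",tri(("top",C1((405,117))),("scene",C2((277,140)))))
print("stop wrist z26",[ (lambda o,d:(o+d*(.026-o[2])/d[2]).round(4))(*oray("wrist",p)) for p in((75,104),(100,250))])
for h in(.16,.17,.186): print(h,[(lambda o,d:(o+d*(h-o[2])/d[2]).round(4))(*oray("wrist",p)) for p in((324,147),(461,149))])
E
```

```text
tissue low-x top (array([0.4424, 0.2455, 0.1805]), [0.0016, 0.0019, 0.0022])
same wrist+top (array([0.4404, 0.244 , 0.1874]), [0.0001, 0.0001])
same top+scene (array([0.443 , 0.2447, 0.1808]), [0.0019, 0.0019])
base low-x top (array([0.4421, 0.1802, 0.1798]), [0.0015, 0.0006, 0.0014])
same wrist+top (array([0.4422, 0.1797, 0.1734]), [0.0009, 0.0009])
base hi-x top top+scene (array([0.5527, 0.1789, 0.1871]), [0.0044, 0.0044])
stop wrist z26 [array([ 0.425 , -0.0408,  0.026 ]), array([ 0.5662, -0.0443,  0.026 ])]
0.16 [array([0.4434, 0.1801, 0.16  ]), array([0.4445, 0.2546, 0.16  ])]
0.17 [array([0.442 , 0.1801, 0.17  ]), array([0.443 , 0.2507, 0.17  ])]
0.186 [array([0.4396, 0.1801, 0.186 ]), array([0.4405, 0.2446, 0.186 ])]
```

The carton really is still upright and 186 mm high, and nothing was touched. I back out upward, confirm by image difference that it hasn't moved, and retry lower while checking for contact.

```bash
python3 - <<'E'
from h import *
ref=cv2.imread("pics/scene0.png").astype(int)
def diff():
    a=read_camera("scene")[:,:,::-1].astype(int);return [int((abs(a-ref).max(2)[s]>30).sum()) for s in(np.s_[205:238,268:312],np.s_[180:205,295:312])]
movel([.496,.18,.26],v=.2); movel([.496,.31,.26],v=.25)
print("clear",diff(),get_time())
movel([.496,.29,.148],v=.2); f0=np.mean([get_ft_force() for _ in range(5)],0)
for y in(.27,.255,.245,.235,.225):
    r=movel([.496,y,.148],v=.06,until_force=8); f=get_ft_force(); print(y,r,np.round(get_tcp_pos(),4),np.round(f-f0,2),diff())
    if r: break
print(get_time())
cv2.imwrite("pics/w5.png",np.vstack([read_camera("wrist")[100:360,:,::-1],read_camera("scene")[120:320,:,::-1]]))
E
```

```text
clear [0, 0] 11.4583
0.27 False [0.4962 0.2697 0.1484] [0.42 0.18 0.29] [0, 1]
0.255 False [0.496  0.2546 0.148 ] [-0.09  0.68 -0.24] [2, 3]
0.245 False [0.496  0.2446 0.148 ] [-0.39  1.55  0.37] [29, 34]
0.235 False [0.496  0.2345 0.148 ] [0.39 0.61 0.61] [60, 75]
0.225 False [0.4959 0.2246 0.148 ] [-0.24  0.88  0.86] [83, 118]
14.2583
```

View pics/w5.png

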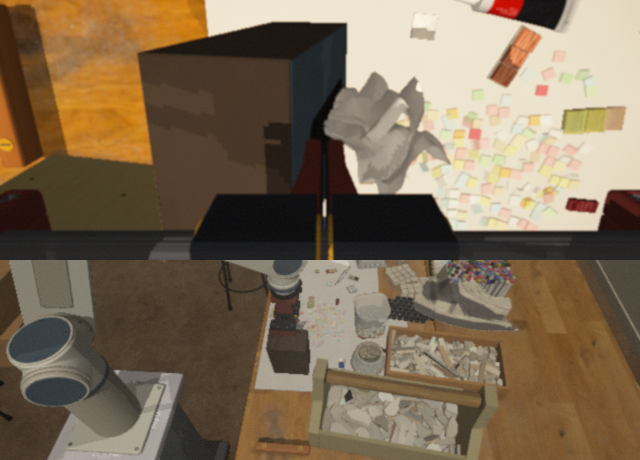

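The carton is now in contact. The wrist view shows the blue tissue face leaning away past the fingers (edge from (290,58) to (347,22)). I continue past the tipping point.

```bash
python3 - <<'E'
from h import *
ref=cv2.imread("pics/scene0.png").astype(int)
def diff():
    a=read_camera("scene")[:,:,::-1].astype(int);return [int((abs(a-ref).max(2)[s]>30).sum()) for s in(np.s_[205:238,268:312],np.s_[180:205,295:312],np.s_[238:280,262:305])]
for y in(.215,.205,.195,.185):
    movel([.496,y,.148],v=.06); print(y,np.round(get_ft_force(),2),diff())
wait(.6); print(diff(),get_time())
for n in("scene","top","wrist"): cv2.imwrite(f"pics/{n}6.png",read_camera(n)[:,:,::-1])
cv2.imwrite("pics/c6.png",np.vstack([cv2.imread("pics/wrist6.png")[:330],cv2.imread("pics/scene6.png")[130:330]]))
E
```

```text
0.215 [-0.39 -0.17  0.64] [99, 157, 0]
0.205 [-1.2   0.27  0.67] [143, 281, 0]
0.195 [-0.16 -0.41  0.71] [1291, 337, 1609]
0.185 [ 0.57 -0.16  0.02] [1220, 329, 1614]
[1221, 327, 1609] 16.475
```

It fell over. I clear the arm and measure the slate-blue top face by colour mask in both views.

```bash
cat >>h.py <<'E'
def meas(tag):
    out={}
    for n,roi in(("top",(180,280,320,425)),("scene",(180,330,235,330))):
        im=read_camera(n)[:,:,::-1];cv2.imwrite(f"pics/{n}{tag}.png",im)
        r0,r1,c0,c1=roi;s=im[r0:r1,c0:c1].astype(int)
        m=np.zeros(im.shape[:2],np.uint8)
        m[r0:r1,c0:c1]=((s[:,:,0]>s[:,:,2]+4)&(s.max(2)<140))*255
        k=cv2.findContours(m,0,2)[0]
        if not k: print(n,"none");continue
        c=cv2.convexHull(max(k,key=cv2.contourArea)).reshape(-1,2)
        P=np.array([ray(n,p,.068)[:2] for p in c],np.float32)
        r=cv2.minAreaRect(P);b=cv2.boxPoints(r)
        print(n,"c",np.round(r[0],4),"size",np.round(r[1],4),"ang",round(r[2],2),"y",b[:,1].min().round(4),b[:,1].max().round(4))
E
python3 - <<'E'
from h import *
movel([.496,.20,.26],v=.25); movel([.496,.36,.26],v=.25); print(get_time())
meas("7"); print(get_time())
a=cv2.imread("pics/top7.png")[180:280,230:450];b=cv2.imread("pics/scene7.png")[170:330,230:420]
a=cv2.resize(a,(748,340),interpolation=2);b=cv2.resize(b,(297,250),interpolation=2);b=cv2.copyMakeBorder(b,0,0,0,451,0)
cv2.imwrite("pics/c7.png",np.vstack([a,b]))
E
```

```text
18.0167
top c [0.4924 0.0838] size [0.1799 0.1081] ang 89.49 y -0.0066 0.1742
scene c [0.495  0.0827] size [0.1788 0.1076] ang 89.37 y -0.0073 0.1727
18.1167
```

View pics/c7.png

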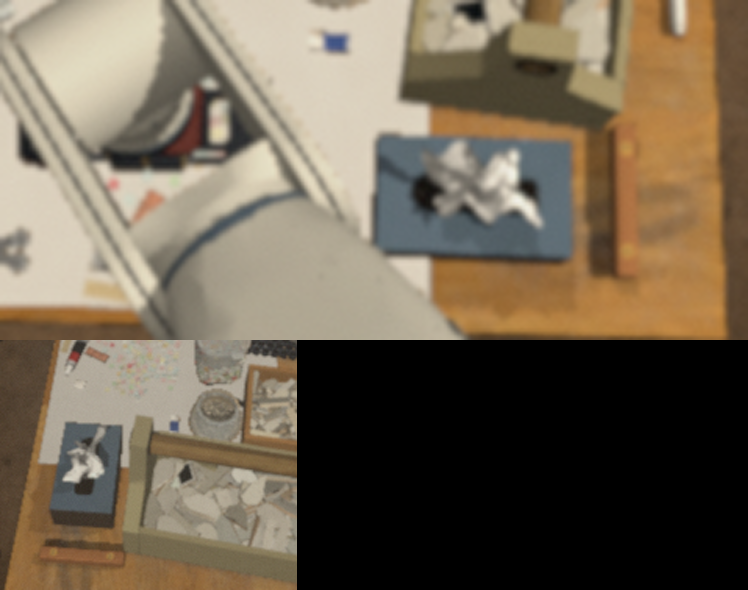

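The carton lies flat with tissues up: top view (377–570,135–258), stop at (615–635,125–275). It measures square within 0.01 rad, centred at x≈0.494, with a gap of about 49 mm. Now I push on the middle of the trailing end until it meets the stop.

```bash
python3 - <<'E'
from h import *
movel([.494,.235,.26],v=.25); movel([.494,.225,.032],v=.2); wait(.2)
print(movel([.494,.165,.032],v=.06,until_force=10),np.round(get_tcp_pos(),4))
r=movel([.494,.128,.032],v=.03,until_force=6);p=np.array(get_tcp_pos());print(r,p.round(4),np.round(get_ft_force(),2))
movel([p[0],p[1]+.05,.032],v=.15);movel([p[0],p[1]+.06,.26],v=.25);movel([.494,.36,.26],v=.25)
meas("8");print(get_time())
E
```

```text
False [0.4941 0.1651 0.0321]
True [0.4948 0.1373 0.0321] [0.19 2.33 1.6 ]
top c [0.4943 0.035 ] size [0.1097 0.1795] ang 0.3 y -0.0551 0.125
scene c [0.4966 0.0339] size [0.1788 0.1077] ang 89.9 y -0.0556 0.1234
24.7417
```

Force contact was reached at the stop. The leading end computes to y≈-0.0585 against the face at -0.059, square within 0.01 rad and about 5 mm off centre.

```bash
python3 -c "
from station import *
print(job_done())"
```

```text
the job is handed in; nothing more can be done
None
```

I tipped the carton onto its base and pushed it flush against the stop (measured gap about 0.5 mm, about 5 mm off centre, square within about 0.01 rad), then backed the arm clear and handed the job in after about 25 s; the first push never moved the carton, for reasons I didn't establish, and a lower second push tipped it.

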